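# Slide the shoe brush home into its rack bay

## Robot

A 6-joint arm with a two-finger parallel gripper is mounted at the origin on the work surface. World frame = base frame: x ahead of the robot, y to its left, z up, the work surface at z = 0. Lengths are in m, angles in degrees, forces in N, time in s.
With the tool pointing down it reaches from about 0.3 to 0.75 m from the base axis. Payload 8.5 kg.
Tool frame: the origin (TCP) lies on the centre line of the jaws, within the pads' length; the fingertips stand 17 mm ahead of it and the grasp point (between the pads) lies 2 mm behind it; z points along the fingers, y is the direction in which the jaws open and shut (so a half turn about z gives the same grasp; the last joint's range is limited). The gripper opens to 85 mm and grips with 20 to 120 N. Pads are 22 mm wide; open, the fingers measure 114 mm over their backs; the gripper's body (76 mm by 85 mm) begins 54 mm behind the grasp point. The pads swing forward as they close: fully open they stand 13 mm farther back than shut.
Start: joints at [-85.56, 21.807, 74.336, -0, 83.858, -12.336], TCP at [0.159, -0.527, 0.248] pointing down, gripper open.
Joint ranges: [-178.18, 178.18], [-50.72, 133.34], [12.68, 142.11], [-81.47, 261.47], [9.98, 163.14], [-165.26, 165.26]. Speed limits (degrees/s): [136.94, 136.94, 180, 180, 180, 180].

## Interface

Orientations are given as a 3x3 rotation matrix whose columns are the frame's x, y, z axes.
In Python, from rig import env, imaging, close_job gives the robot as it stands.
- The arm moves only by the tool step_arm, never from a script. Its argument "steps" is one flat list of numbers, 7 for each row, row after row: the opening, from 0 (shut) to 1 (fully open), then the shift along the tool's x, y, z as a fraction of full scale, then the turn, a rotation vector about the tool's x, y, z as a fraction of full scale. A call has 1 to 10 rows; each row is the pose to reach, as a shift and turn from the pose commanded when the call began, along the tool's axes at that moment; what a row does not reach only later rows make up. Full scale, the value 1, is 0.3 m for a shift and 45 degrees for a turn. A row lasts 1/10 s, in which the tool goes at most 50 mm and 8.59 degrees, less where a joint would pass 70% of its speed; a pose out of reach is approached as far as the arm can. A call with a number of a shift or a turn outside -1 to 1 is refused whole. A call with a gripper value outside its range is refused whole. The fingers move at their own pace and stop on an object; "grip_force" is the grip in N (left out, the last holds). Time passes only in rows, so rows that repeat a pose let the fingers close. It gives the time, the measured TCP pose, the force and the opening at its end, in the units of the state.
- env.observe(): the state, without advancing time (a new reading comes with each control period).
- imaging.get_image(name): name is "side" or "top"; returns (picture, depth): 480x640x3 uint8, blue, green, red; 480x640 float32, m along the optical axis (not along the pixel's ray), 0 where there is no reading.
- imaging.get_calibration(name): a dict with "camera_matrix" (3x3 intrinsics, pixels), "k1" (the pictures are not rectified: a ray, as slopes to the right and down, at radius r is drawn at 1 + k1 r^2 times it, then the intrinsics apply), "world_from_camera" (4x4, takes a point from camera to world coordinates). Camera axes: x right, y down, z forward; pixel columns grow to the right and rows downward; lengths in m; the calibration is good to about 2 mm. A picture is of the moment at which its call begins. get_calibration takes no time and is no camera call.
- close_job(): hands the job in, once; it reports no verdict.
Trained networks look in the newest picture that a camera, given by its name, has taken for a name from the list of things; names that differ only in an ending like _2 or _b are one class to them, and where a whole thing is asked for, a point or a joint stands for the part that bears it (a point fixed in the world has none). Each returns a list of dicts, best first, with "score" (0 to 1); they miss things now and then, are a little off and sometimes report something else, mostly with a low value. They report only what shows in the picture. A call takes as long as a camera call. They do not tell look-alikes from the thing itself.
- imaging.spot_in(camera, target): "pixel" ([column, row] in pixels, amid what is visible of it).
- imaging.regions_of(camera, target): "mask" (480x640 bool, what is visible of it) and "pixel" ([column, row] in pixels, amid what is visible of it).
- imaging.pinpoint(camera, target): "pixel" ([column, row] in pixels: a listed point, or the origin of a listed thing).
The state is a dict: "time_s": time; "q": joint angles; "qvel": joint speeds; "joint_efforts": joint torques, N m; "position": TCP position; "tool_rot": TCP orientation; "ft_force": force on the tool from outside, world axes, zero at the start; "wrist_torque": the same for the moment, N m; "grip_width": finger opening in m.
Only numpy, scipy, OpenCV 4.12 (cv2) and the standard library are available. Lean on these libraries where they do the work, as an engineer would, in place of code of your own. Each camera call takes 0.05 s, during which the arm holds its last target.

## Task

The shoe brush has been left lying on its back on the ledge in front of the plywood shoe-care rack. With the fingertips only, push it gently along the ledge, end first, in between the two dividers of the narrow middle bay until its leading end rests against the back board; do not pinch it or lift it off the ledge. Leave the small brush, the polish tin, the bottle and the lidded tin where they are.

Things in the scene. Friction and masses are not known exactly. Their poses are not given: they have to be found in the camera images.
- brush: loose shoe brush to put away, about 0.15 kg, on its back, bristles up. Pale beech stock 140 mm long, 50 wide, 22 thick, straight upright sides, plan corners rounded by 11 mm; dark bristles 20 mm higher, 6 mm in from the wood's edge. Origin: centre of its underside. x along its length (either end may lead), y across, z up. Starts up to 30 degrees askew to the bay
- rack: open-topped plywood rack fixed to the ledge, 40 mm high, no floor. Four dividers 12 mm thick with half-round front edges make three bays 120 mm deep: the middle one 55 mm wide, the outer two 80 mm, centred at y = -79.5 and +79.5 mm. Origin: at ledge height in the middle bay's mouth, half-way between its dividers, level with their front edges. x straight into the bay, y across, z up
- bay_end (a point): far end of the middle bay: on the face of the 12 mm thick back board, midway between the two dividers, at ledge height; 120 mm into the bay from the mouth. Axes as the rack's. With the brush home its leading end meets this face, its centre is 70 mm short of it, and its outer end stands 20 mm out in front of the dividers
- small_brush: bystander: small shoe brush, 105 x 36 mm and 36 mm high, bristles up, parked lengthwise in one outer bay of the rack. Origin: centre of its underside
- polish_tin: bystander: flat round polish tin, 74 mm across and 25 mm high, in the other outer bay of the rack. Origin: centre of its underside
- bottle: bystander: closed white plastic bottle, 68 mm across and 190 mm high, standing on the ledge beyond the rack. Origin: centre of its underside
- tin: bystander: lidded steel tin, 88 mm across and 97 mm high, standing on the ledge on the robot's right. Origin: centre of its underside
There are look-alikes about, which are no part of the job. Leave any purple or red look-alike of the brush alone.

How it is judged:
By the outcome, as a careful person would: the job done as asked, in the order asked, and still so for the second after the job is handed in, with the robot touching nothing.
It also fails if it takes over 64 s, if anything falls off the work surface, if the arm or the gripper's body presses on something with over 40 N, if the wrist force passes 120 N, or if a joint passes its speed limit or range.

## Working session

There is one attempt and no reset: what is moved stays moved. The work goes in short steps, Python scripts to look and compute and a tool call to move; the robot and the scene stay as the last step left them, time stands still between calls to the robot, and variables do not carry over. Pictures are saved under pics/ and viewed, and the job is handed in when it is done.

Besides the shell and the picture viewer there is one more tool, called after "Call:" as a command line: name --argument value ..., lists and objects as JSON in quotes. step_arm: Moves the arm, as the interface text tells. Shift numbers are shares of 0.3 m and turn numbers shares of 45 degrees, none past 1 either way. Its arguments: {"type":"object","properties":{"steps":{"type":"array","items":{"type":"number"}},"grip_force":{"type":"number"}},"required":["steps"]}

```bash
ls; mkdir -p pics; python3 - <<'E'
from rig import env, imaging
import cv2
for n in ("top","side"):
    im,d=imaging.get_image(n); cv2.imwrite(f"pics/{n}0.png",im)
    c=imaging.get_calibration(n); print(n,c)
    for t in ("brush","rack","bay_end","small_brush","polish_tin","bottle","tin"):
        print(t,[(r["pixel"],round(r["score"],2)) for r in imaging.pinpoint(n,t)][:4])
print(env.observe())
E
```

```text
pics
top {'camera_matrix': array([[614.37334374,   0.        , 317.63787467],
       [  0.        , 614.37334374, 238.43507733],
       [  0.        ,   0.        ,   1.        ]]), 'k1': -0.012797329267487171, 'world_from_camera': array([[ 0.00479766, -0.98147139,  0.19154867,  0.2318815 ],
       [-0.99992503, -0.00255046,  0.01197656, -0.0019533 ],
       [-0.01126612, -0.19159177, -0.98141004,  1.60022684],
       [ 0.        ,  0.        ,  0.        ,  1.        ]])}
brush [([365.6, 307.6], 0.98), ([335.6, 247.7], 0.97), ([364.1, 167.7], 0.83), ([298.3, 306.4], 0.78)]
rack [([297.2, 224.3], 0.86)]
bay_end [([253.0, 206.9], 0.85)]
small_brush [([263.1, 246.2], 0.56)]
polish_tin [([281.2, 190.6], 0.66)]
bottle [([164.7, 268.6], 0.89)]
tin [([466.3, 231.7], 0.56)]
side {'camera_matrix': array([[470.2171835 ,   0.        , 323.31379883],
       [  0.        , 470.2171835 , 247.94802072],
       [  0.        ,   0.        ,   1.        ]]), 'k1': -0.08589928724776015, 'world_from_camera': array([[-0.94076431, -0.21190961,  0.2646825 ,  0.24819833],
       [-0.33850899,  0.63154527, 
[... 563 characters left out ...]
67e-03,
        8.38566112e+01, -1.23360067e+01]), 'qvel': array([ 0.03957944, -0.00364415,  0.04429903, -0.04128702, -0.04220483,
        0.06493215]), 'joint_efforts': array([-2.81380244e-04, -4.48294616e+01, -2.31451607e+01, -2.16895523e-04,
        4.73573491e-04,  5.63035485e-06]), 'position': array([ 0.15874683, -0.52657752,  0.24831279]), 'tool_rot': array([[ 9.57433094e-01,  2.88655278e-01, -2.79079194e-05],
       [ 2.88655278e-01, -9.57433095e-01, -3.26737235e-07],
       [-2.68142801e-05, -7.74293918e-06, -1.00000000e+00]]), 'ft_force': array([-0.44353318, -0.5446292 , -0.77464227]), 'wrist_torque': array([-0.01865717,  0.00600298,  0.04369717]), 'grip_width': 0.08554064124839406}
```

View pics/top0.png

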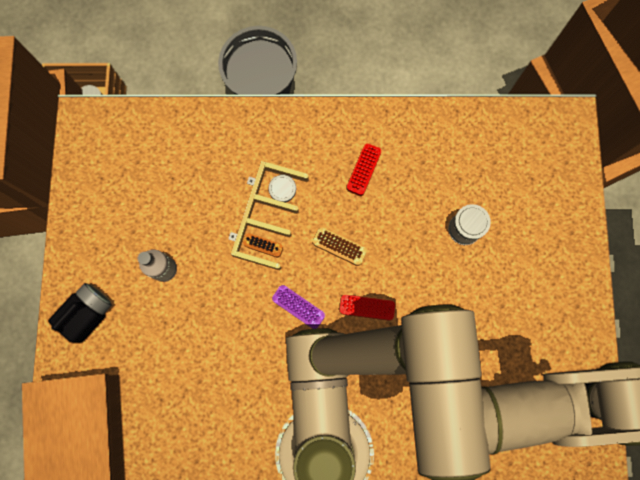

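View pics/side0.png

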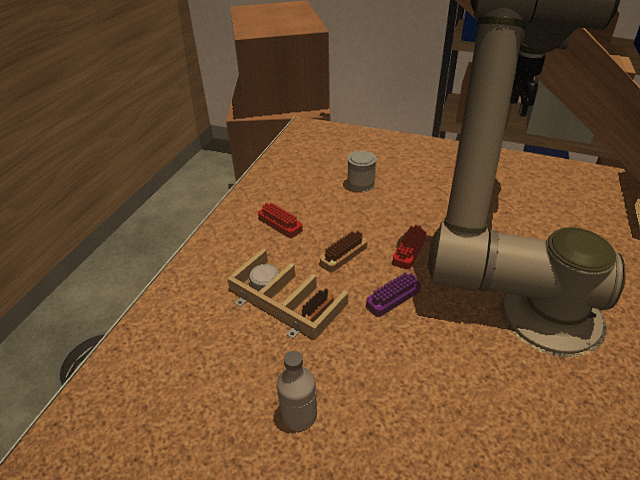

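```bash
python3 - <<'E'
import cv2
im=cv2.imread("pics/top0.png")
cv2.imwrite("pics/topcrop0.png",cv2.resize(im[140:340,220:420],None,fx=3,fy=3,interpolation=cv2.INTER_CUBIC))
E
```

```text
(no output)
```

View pics/topcrop0.png

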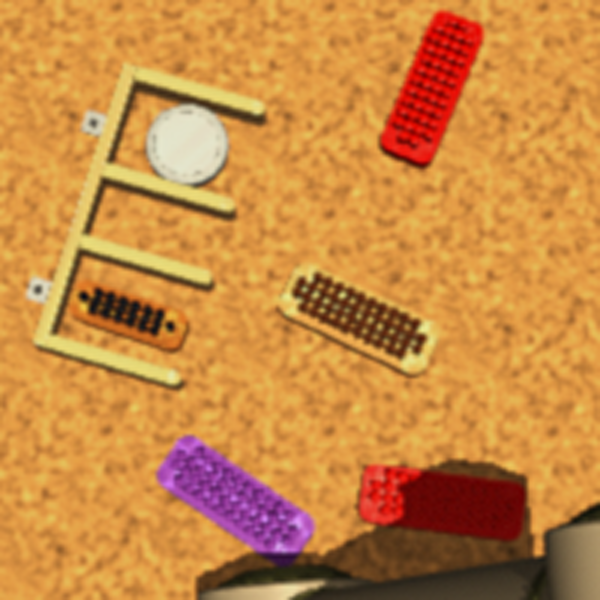

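Candidates for the brush: beech/brown (339,247), purple (298,306), red (364,168), red (367,307). I choose the pale beech one at (339,247), and the crop confirms pale wood with dark bristles. Next I fit the poses of the brush and rack in both cameras.

```bash
cat > h.py <<'E'
import numpy as np, cv2
from scipy.optimize import minimize
from rig import env, imaging
CAL={n:imaging.get_calibration(n) for n in ("top","side")}
def proj(n,P):
    c=CAL[n];T=np.linalg.inv(c["world_from_camera"]);p=np.asarray(P)@T[:3,:3].T+T[:3,3]
    s=p[:,:2]/p[:,2:];r2=(s**2).sum(1,keepdims=True);s=s*(1+c["k1"]*r2)
    K=c["camera_matrix"];return s*[K[0,0],K[1,1]]+[K[0,2],K[1,2]]
def ray_to_z(n,px,z):
    c=CAL[n];K=c["camera_matrix"];s0=(np.asarray(px,float)-[K[0,2],K[1,2]])/[K[0,0],K[1,1]];s=s0.copy()
    for _ in range(10): s=s0/(1+c["k1"]*(s**2).sum(-1,keepdims=True))
    T=c["world_from_camera"];d=T[:3,:3]@np.append(s,1);o=T[:3,3];return o+d*(z-o[2])/d[2]
def box(x0,x1,y0,y1,z0,z1):
    return np.array([[x,y,z] for x in(x0,x1) for y in(y0,y1) for z in(z0,z1)],float)
def rrect(L,W,r,z0,z1):
    a=np.linspace(0,2*np.pi,33);pts=[]
    for sx in(1,-1):
        for sy in(1,-1):
            pts+= [[sx*(L/2-r)+r*np.cos(t),sy*(W/2-r)+r*np.sin(t),z] for t in a for z in(z0,z1)]
    return np.array(pts)
RACK=[box(0.0,.12,y-.006,y+.006,0,.04) for y in(-.0335,.0335,.1255,-.1255)]+[box(.12,.132,-.1315,.1315,0,.04)]
BRUSH=[rrect(.14,.05,.011,0,.022),rrect(.128,.038,.005,.022,.042)]
S=4
def render(n,parts,pose,roi):
    x,y,t=pose;R=np.array([[np.cos(t),-np.sin(t),0],[np.sin(t),np.cos(t),0],[0,0,1]])
    x0,y0,w,h=roi;m=np.zeros((h*S,w*S),np.uint8)
    for p in parts:
        q=(proj(n,p@R.T+[x,y,0])-[x0,y0]+.5)*S-.5
        hull=cv2.convexHull(q.astype(np.float32))
        cv2.fillConvexPoly(m,np.round(hull*16).astype(np.int32),255,shift=4)
    return cv2.resize(m,(w,h),interpolation=cv2.INTER_AREA)/255.
def fit(masks,parts,pose0):
    rois={}
    for n,m in masks.items():
        ys,xs=np.nonzero(m);rois[n]=(xs.min()-15,ys.min()-15,np.ptp(xs)+31,np.ptp(ys)+31)
    def cost(p):
        c=0
        for n,m in masks.items():
            x0,y0,w,h=rois[n];a=render(n,parts,p,rois[n]);b=m[y0:y0+h,x0:x0+w].astype(float)
            c+=np.abs(a-b).sum()/b.sum()
        return c
    best=None
    for k in range(2):
        r=minimize(cost,pose0,method="Nelder-Mead",options=dict(initial_simplex=np.array([pose0]+[np.array(pose0)+d for d in np.diag([.008,.008,.08])]),xatol=1e-5,fatol=1e-5))
        pose0=r.x
    return r.x,r.fun
E
cat > m1.py <<'E'
from h import *
import sys,os
tag=sys.argv[1]
ims={};M={"rack":{}, "brush":{}}
g=np.array([0.55,-0.04])
for n in("top","side"):
    im,d=imaging.get_image(n);ims[n]=im
    for t in M:
        for r in imaging.regions_of(n,t):
            ys,xs=np.nonzero(r["mask"]);hsv=cv2.cvtColor(im,cv2.COLOR_BGR2HSV)[ys,xs]
            h,s,v=np.median(hsv,0);print(n,t,r["pixel"],round(r["score"],2),len(xs),h,s,v)
            w=ray_to_z(n,r["pixel"],.02)
            print('   world',w.round(3))
            M[t].setdefault(n,[]).append((r["mask"],w,h,s,v))
import pickle;pickle.dump((ims,M),open(f"m_{tag}.pkl","wb"))
E
python3 m1.py 0
```

```text
top rack [262.1, 203.0] 0.89 2028 23.0 134.0 219.0
   world [0.636 0.165 0.02 ]
top brush [335.8, 247.3] 0.93 1097 16.0 172.0 141.0
   world [ 0.517 -0.03   0.02 ]
top brush [300.5, 304.4] 0.89 1081 147.0 152.0 161.0
   world [0.368 0.061 0.02 ]
top brush [366.8, 309.9] 0.73 1148 1.0 241.0 104.0
   world [ 0.354 -0.109  0.02 ]
top brush [362.9, 168.3] 0.66 931 1.0 245.0 213.0
   world [ 0.732 -0.103  0.02 ]
side rack [288.2, 298.5] 0.68 3438 16.0 138.0 83.0
   world [0.59  0.166 0.02 ]
side rack [320.1, 303.0] 0.63 579 13.0 164.0 49.0
   world [0.515 0.155 0.02 ]
side brush [340.1, 251.7] 0.93 1008 13.0 162.0 68.0
   world [ 0.526 -0.026  0.02 ]
side brush [280.8, 220.3] 0.75 813 4.0 201.0 99.0
   world [ 0.724 -0.098  0.02 ]
side brush [389.9, 293.5] 0.68 1302 160.0 129.0 62.0
   world [0.37  0.075 0.02 ]
side brush [411.7, 248.4] 0.55 829 5.0 198.0 67.0
   world [ 0.354 -0.098  0.02 ]
```

```bash
cat > f1.py <<'E'
from h import *
import pickle,sys
tag=sys.argv[1]
ims,M=pickle.load(open(f"m_{tag}.pkl","rb"))
rm={n:M["rack"][n][0][0] for n in M["rack"]}
bm={n:M["brush"][n][0][0] for n in M["brush"]}
a=np.deg2rad(75)
res={}
for name,ms,parts,p0 in(("rack",rm,RACK,[.60,.10,a]),("brush",bm,BRUSH,[.52,-.03,a-.2])):
    for sub in({"top":ms["top"]},{"side":ms["side"]},ms):
        p,c=fit(sub,parts,p0);print(name,list(sub),p[:2].round(4),np.rad2deg(p[2]).round(2),round(c,3))
    res[name]=p
pickle.dump(res,open(f"p_{tag}.pkl","wb"))
r,b=res["rack"],res["brush"]
c,s=np.cos(r[2]),np.sin(r[2]);R=np.array([[c,s],[-s,c]])
print("brush in rack",R@(b[:2]-r[:2]),np.rad2deg(b[2]-r[2]))
outs=[]
for n in("top","side"):
    im=ims[n].copy()
    for k,parts in(("rack",RACK),("brush",BRUSH)):
        x,y,t=res[k];RR=np.array([[np.cos(t),-np.sin(t),0],[np.sin(t),np.cos(t),0],[0,0,1]])
    x0,y0,w,h=(225,150,150,120) if n=="top" else (220,220,150,120)
    big=cv2.resize(im[y0:y0+h,x0:x0+w],None,fx=5,fy=5,interpolation=cv2.INTER_CUBIC)
    for k,parts in(("rack",RACK),("brush",BRUSH)):
        x,y,t=res[k];RR=np.array([[np.cos(t),-np.sin(t),0],[np.sin(t),np.cos(t),0],[0,0,1]])
        for p in parts:
            q=(proj(n,p@RR.T+[x,y,0])-[x0,y0]+.5)*5
            cv2.polylines(big,[cv2.convexHull(q.astype(np.float32)).astype(np.int32)],True,(255,0,0) if k=="rack" else (0,255,0),1)
    cv2.imwrite(f"pics/fit_{n}_{tag}.png",big)
E
python3 f1.py 0
```

```text
rack ['top'] [0.5842 0.0797] 73.63 0.156
rack ['side'] [0.5862 0.0796] 74.67 0.154
rack ['top', 'side'] [0.5846 0.0795] 73.82 0.317
brush ['top'] [ 0.521  -0.0392] 64.37 0.037
brush ['side'] [ 0.5214 -0.0403] 65.92 0.134
brush ['top', 'side'] [ 0.5211 -0.0391] 64.9 0.18
brush in rack [-0.13162281  0.02793815] -8.918875693981354
```

View pics/fit_top_0.png

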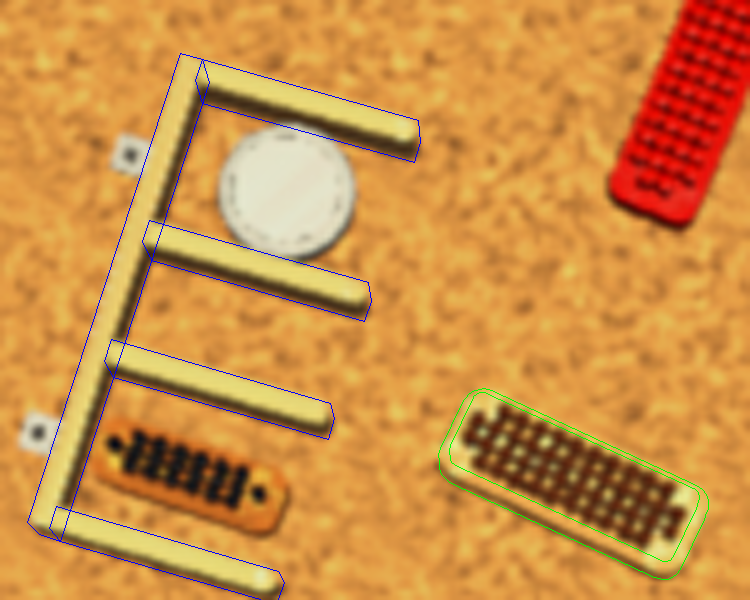

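View pics/fit_side_0.png

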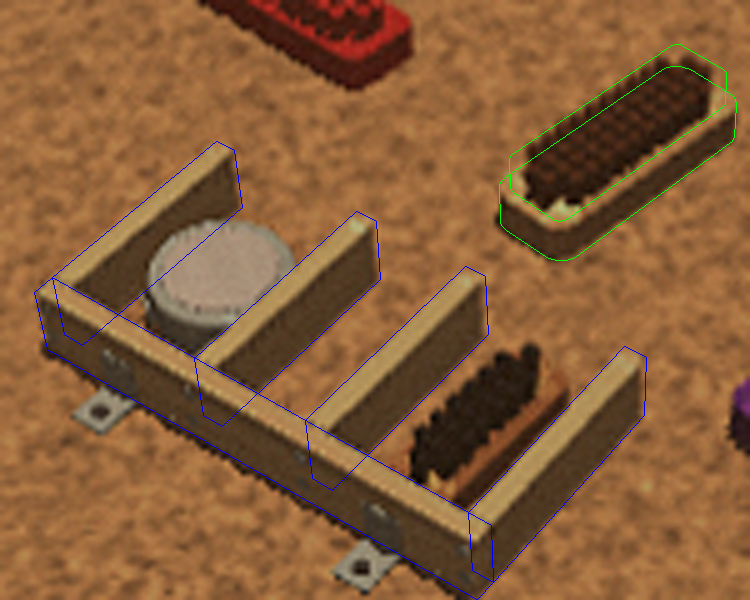

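The overlays fit both objects to within about 1–2 mm. In the rack frame the brush sits at (-132, +28) mm and is turned about -9°. The plan has two pushes:
1. With both fingertips on its near side, push it sideways and turn it square on the bay axis.
2. Push its outer end into the bay with the fingers shut.

```bash
cat > g.py <<'E'
from h import *
import sys
# top-camera fit of rack
RP=np.array([.5842,.0797,np.deg2rad(73.7)])
def r2w(x,y,a=0):
    c,s=np.cos(RP[2]),np.sin(RP[2]);return RP[0]+c*x-s*y,RP[1]+s*x+c*y,np.rad2deg(RP[2])+a
def w2r(p):
    c,s=np.cos(RP[2]),np.sin(RP[2]);d=np.array(p[:2])-RP[:2];return c*d[0]+s*d[1],-s*d[0]+c*d[1]
def rel(x,y,z,ang,st=None):
    """fractions to reach world x,y,z w/ tool-x at ang deg, tool vertical"""
    st=st or env.observe();R=st["tool_rot"]
    d=R.T@(np.array([x,y,z])-st["position"])/.3
    a=np.deg2rad(ang);T=np.array([[np.cos(a),np.sin(a),0],[np.sin(a),-np.cos(a),0],[0,0,-1]])
    rv=cv2.Rodrigues(R.T@T)[0].ravel()/np.deg2rad(45)
    return d.round(3),rv.round(3)
E
python3 - <<'E'
from g import *
b=np.array([.521,-.0392]);t=np.deg2rad(64.5)
X=np.array([np.cos(t),np.sin(t)]);Y=np.array([-np.sin(t),np.cos(t)])
p=b+X*-.009+Y*.050
print(p,rel(*p,.12,64.5-90))
E
```

```text
[ 0.47199614 -0.02579771] (array([ 1.482, -1.297,  0.428]), array([-0.   , -0.   ,  0.939]))
```

Call:
step_arm --steps '[0.4,0.75,-0.65,0,0,0,0,0.4,0.75,-0.65,0,0,0,0,0.4,0.75,-0.65,0,0,0,0,0.4,0.75,-0.65,0,0,0,0,0.4,0.75,-0.65,0,0,0,0,0.4,0.75,-0.65,0,0,0,0,0.4,0.75,-0.65,0,0,0,0,0.4,0.75,-0.65,0,0,0,0]' --grip_force 20

```text
time_s: 1.9
position: [0.3183, -0.2744, 0.2486]
tool_rot: [[0.957, 0.291, 0.0], [0.291, -0.957, -0.001], [0.0, 0.001, -1.0]]
ft_force: [0.1, -1.1, 0.3]
grip_width: 0.0338
```

Call:
step_arm --steps '[0.4,0.732,-0.647,0.2,0,0,0.939,0.4,0.732,-0.647,0.2,0,0,0.939,0.4,0.732,-0.647,0.2,0,0,0.939,0.4,0.732,-0.647,0.2,0,0,0.939,0.4,0.732,-0.647,0.2,0,0,0.939,0.4,0.732,-0.647,0.2,0,0,0.939,0.4,0.732,-0.647,0.4,0,0,0.939,0.4,0.732,-0.647,0.428,0,0,0.939,0.4,0.732,-0.647,0.428,0,0,0.939]'

```text
time_s: 2.8
position: [0.4711, -0.0251, 0.1162]
tool_rot: [[0.903, -0.43, -0.008], [-0.43, -0.903, 0.002], [-0.008, 0.001, -1.0]]
ft_force: [-0.2, -1.5, 0.9]
grip_width: 0.0345
```

```bash
python3 - <<'E'
from g import *
b=np.array([.521,-.0392]);t=np.deg2rad(64.5)
X=np.array([np.cos(t),np.sin(t)]);Y=np.array([-np.sin(t),np.cos(t)])
p=b+X*-.009+Y*.050
s=env.observe();print(s["time_s"],s["position"],s["ft_force"],s["grip_width"])
print(p,rel(*p,.03,64.5-90))
im,d=imaging.get_image("side");cv2.imwrite("pics/side1.png",im)
im,d=imaging.get_image("top");cv2.imwrite("pics/top1.png",im)
E
```

```text
2.8 [ 0.47109936 -0.02511788  0.11618627] [-0.24593724 -1.51734998  0.91054984] 0.03445850944313335
[ 0.47199614 -0.02579771] (array([0.006, 0.   , 0.287]), array([0.001, 0.01 , 0.001]))
```

View pics/side1.png

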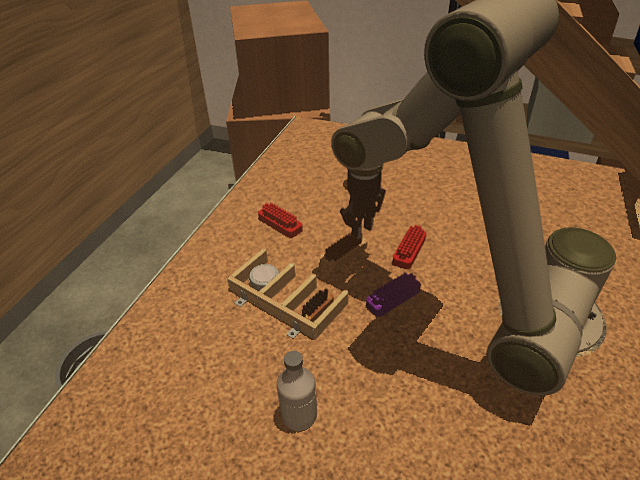

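The side picture shows the gripper above and on the robot's side of the beech brush at (342,248), with nothing else close. I descend slowly, watching the force.

Call:
step_arm --steps '[0.4,0.0,0.0,0.1,0,0.01,0,0.4,0.0,0.0,0.2,0,0.01,0,0.4,0,0,0.24,0,0.01,0,0.4,0,0,0.26,0,0.01,0,0.4,0,0,0.28,0,0.01,0,0.4,0,0,0.287,0,0.01,0,0.4,0,0,0.287,0,0.01,0]'

```text
time_s: 3.6
position: [0.4725, -0.0261, 0.0344]
tool_rot: [[0.903, -0.431, 0.008], [-0.43, -0.903, -0.004], [0.009, -0.0, -1.0]]
ft_force: [-0.0, 0.4, -0.0]
grip_width: 0.0341
```

```bash
python3 - <<'E'
from g import *
im,d=imaging.get_image("side");cv2.imwrite("pics/side2.png",cv2.resize(im[190:330,260:440],None,fx=4,fy=4,interpolation=cv2.INTER_CUBIC))
im,d=imaging.get_image("top");cv2.imwrite("pics/top2.png",cv2.resize(im[170:310,240:420],None,fx=4,fy=4,interpolation=cv2.INTER_CUBIC))
E
```

```text
(no output)
```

View pics/side2.png

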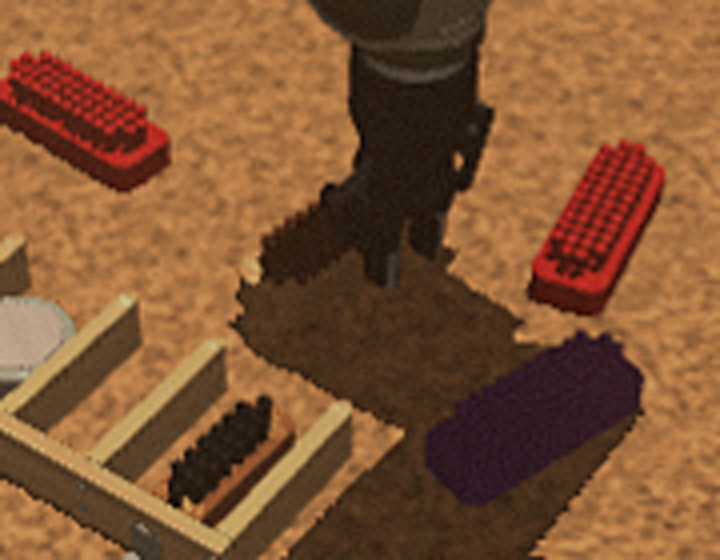

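View pics/top2.png

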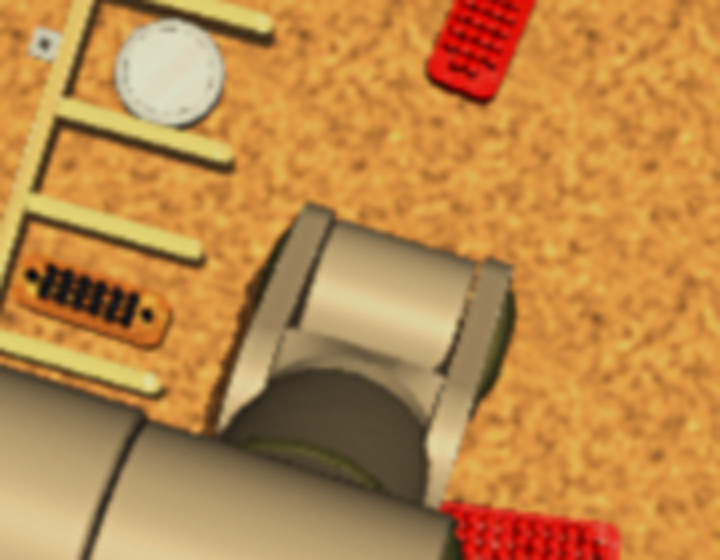

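```bash
python3 - <<'E'
from g import *
s=env.observe();R=s["tool_rot"];p=s["position"];print(p)
for off in (.017,.030):
  for z in(.0,.01,.02,.03):
    print(off,z,[proj("side",[[*(p+R[:,0]*sx*.011-R[:,1]*off)[:2],z]]).round(1).tolist()[0] for sx in(-1,1)])
print(rel(*p[:2],.026,64.5-90))
E
```

```text
[ 0.47241865 -0.02589059  0.03440972]
0.017 0.0 [[358.6, 267.4], [352.2, 263.3]]
0.017 0.01 [[358.7, 264.6], [352.3, 260.4]]
0.017 0.02 [[358.8, 261.7], [352.4, 257.6]]
0.017 0.03 [[358.9, 258.8], [352.5, 254.7]]
0.03 0.0 [[355.1, 270.0], [348.8, 265.8]]
0.03 0.01 [[355.2, 267.2], [348.8, 263.0]]
0.03 0.02 [[355.3, 264.3], [348.9, 260.1]]
0.03 0.03 [[355.4, 261.4], [349.0, 257.2]]
(array([-0.   ,  0.   ,  0.028]), array([-0.   , -0.011,  0.   ]))
```

The tips are about 13 mm ahead of the TCP at this opening, so I lower to a TCP height of about 0.022 and work out the push waypoints.

```bash
python3 - <<'E'
from g import *
b=np.array([*w2r([.521,-.0392])]);print("brush rack",b)
def tool(bx,by,ba,off=.036):
    a=np.deg2rad(ba);X=np.array([np.cos(a),np.sin(a)]);Y=np.array([-np.sin(a),np.cos(a)])
    q=np.array([bx,by])-.009*X+off*Y
    x,y,ang=r2w(*q,ba);return x,y,ang-90
for (f) in np.linspace(0,1,5):
    g=f*.95
    print(f,rel(*tool(b[0],b[1]*(1-g),-9.2*(1-g))[:2],.022,tool(0,0,-9.2*(1-g))[2]))
E
```

```text
brush rack [-0.13185899  0.02728842]
0.0 (array([0.045, 0.   , 0.042]), array([-0.   , -0.011,  0.   ]))
0.25 (array([0.067, 0.001, 0.042]), array([ 0.   , -0.011, -0.048]))
0.5 (array([0.09 , 0.003, 0.042]), array([ 0.   , -0.011, -0.097]))
0.75 (array([0.113, 0.004, 0.042]), array([ 0.   , -0.011, -0.145]))
1.0 (array([0.136, 0.004, 0.043]), array([ 0.001, -0.011, -0.194]))
```

Call:
step_arm --steps '[0.4,0,0,0.03,0,0,0,0.4,0,0,0.042,0,0,0,0.4,0.02,0,0.042,0,-0.01,0,0.4,0.035,0,0.042,0,-0.01,0,0.4,0.045,0,0.042,0,-0.01,0,0.4,0.052,0,0.042,0,-0.01,-0.015,0.4,0.06,0,0.042,0,-0.01,-0.03,0.4,0.067,0.001,0.042,0,-0.01,-0.048,0.4,0.075,0.002,0.042,0,-0.01,-0.065,0.4,0.083,0.002,0.042,0,-0.01,-0.081]'

```text
time_s: 4.7
position: [0.4945, -0.0371, 0.0214]
tool_rot: [[0.929, -0.371, -0.0], [-0.371, -0.929, -0.0], [-0.0, 0.0, -1.0]]
ft_force: [-1.2, -0.5, -0.4]
grip_width: 0.0342
```

```bash
python3 - <<'E'
from g import *
im,d=imaging.get_image("side");cv2.imwrite("pics/side3.png",cv2.resize(im[190:330,260:440],None,fx=4,fy=4,interpolation=cv2.INTER_CUBIC))
E
```

```text
(no output)
```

View pics/side3.png

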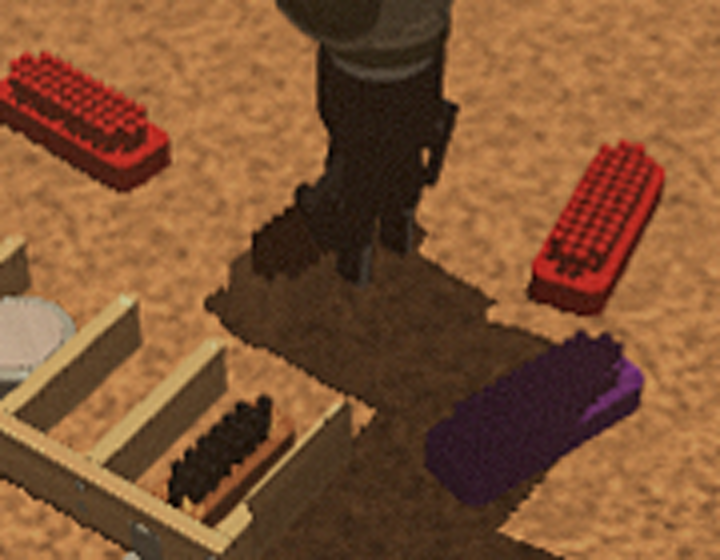

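The push is working: contact is about 1.2 N and the brush is turning. I continue from here.

Call:
step_arm --steps '[0.4,0.008,0,0,0,0,-0.017,0.4,0.016,0,0,0,0,-0.034,0.4,0.024,0,0,0,0,-0.051,0.4,0.032,0,0,0,0,-0.07,0.4,0.04,0,0,0,0,-0.085,0.4,0.047,0,0,0,0,-0.1,0.4,0.053,0,0,0,0,-0.113,0.4,0.053,0,0,0,0,-0.113]'

```text
time_s: 5.55
position: [0.5096, -0.0431, 0.0214]
tool_rot: [[0.958, -0.288, 0.001], [-0.288, -0.958, -0.0], [0.001, 0.0, -1.0]]
ft_force: [0.3, -0.5, 0.1]
grip_width: 0.0342
```

```bash
python3 - <<'E'
from g import *
s=env.observe();print(s["time_s"],s["position"],s["ft_force"],w2r(s["position"]),np.rad2deg(np.arctan2(s["tool_rot"][1,0],s["tool_rot"][0,0])))
E
```

```text
5.55 [ 0.50956258 -0.0430665   0.0214421 ] [ 0.26447879 -0.51870269  0.11664476] (np.float64(-0.13878017762255412), np.float64(0.037180922216582576)) -16.73196187108305
```

Call:
step_arm --steps '[0.4,-0.04,0,0,0,0,0,0.4,-0.08,0,0,0,0,0,0.4,-0.08,0,-0.15,0,0,0,0.4,-0.08,0,-0.3,0,0,0,0.4,0,0.2,-0.33,0,0,0,0,0,0.4,-0.33,0,0,0,0,0.04,0.6,-0.33,0,0,0,0,0.04,0.74,-0.33,0,0,0,0,0.04,0.74,-0.33,0,0,0,0,0.04,0.74,-0.33,0,0,0]'

```text
time_s: 6.55
position: [0.4561, -0.2624, 0.1205]
tool_rot: [[0.956, -0.292, 0.001], [-0.292, -0.956, -0.002], [0.001, 0.001, -1.0]]
ft_force: [0.6, 0.2, 0.3]
grip_width: 0.0003
```

```bash
python3 m1.py 1 | grep -v world; python3 f1.py 1; python3 -c "
from g import *
s=env.observe();print(s['q'],s['position'],s['ft_force'])"
```

```text
top rack [263.7, 205.0] 0.74 2272 22.0 136.0 212.0
top brush [338.8, 238.0] 0.72 1078 16.0 171.0 132.0
side rack [285.7, 298.7] 0.97 3639 16.0 138.0 91.0
side brush [409.9, 247.4] 0.96 824 5.0 200.0 69.0
side brush [335.1, 249.3] 0.92 1038 13.0 161.0 73.0
side brush [391.5, 293.2] 0.9 1310 167.0 120.5 46.0
side brush [281.0, 219.0] 0.76 838 4.0 200.0 107.5
rack ['top'] [0.584  0.0793] 73.76 0.142
rack ['side'] [0.5855 0.0791] 74.07 0.141
rack ['top', 'side'] [0.5846 0.0791] 73.87 0.289
brush ['top'] [ 0.5459 -0.0449] 72.65 0.039
brush ['side'] [ 0.52 -0.03] 63.54 1.0
brush ['top', 'side'] [ 0.5459 -0.0449] 72.65 1.039
brush in rack [-0.12984918  0.00269428] -1.2140145234531783
[-4.23619424e+01  2.68853750e+01  8.94913852e+01 -7.56712906e-03
  6.36282042e+01  6.42976292e+01] [ 0.45701285 -0.25777275  0.12051903] [-0.00986395 -0.01252924 -0.29373156]
```

View pics/fit_top_1.png

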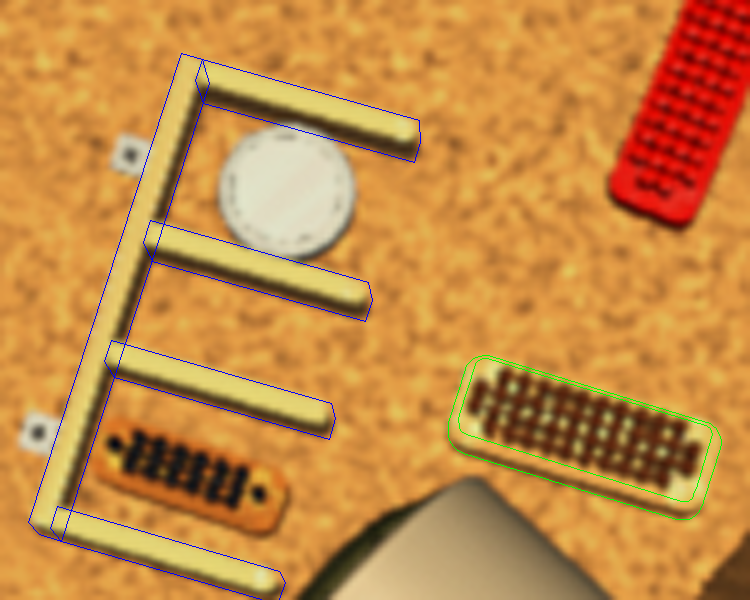

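Brush is now at about (-130, +2.7) mm in the rack frame and turned -1.2°, so its leading end points at the bay centre. I turn the tool by 90° and set it behind the outer end with the fingers shut.

Call:
step_arm --steps '[0,0,0.06,0,0,0,-0.19,0,0,0.06,0,0,0,-0.38,0,0,0.06,0,0,0,-0.57,0,0,0.06,0,0,0,-0.76,0,0,0.06,0,0,0,-0.95,0,0,0.06,0,0,0,-1,0,0,0.06,0,0,0,-1]'

```text
time_s: 7.55
position: [0.4518, -0.2754, 0.1206]
tool_rot: [[0.88, 0.475, -0.0], [0.475, -0.88, -0.0], [-0.0, 0.0, -1.0]]
ft_force: [0.2, -0.0, -0.1]
grip_width: -0.0004
```

```bash
cat > t.py <<'E'
from g import *
b=np.array([.5459,-.0449]);h=np.deg2rad(72.65);X=np.array([np.cos(h),np.sin(h)])
for d,z in((.105,.12),(.105,.023)):
    p=b-X*d;print(d,z,p,rel(*p,z,72.65))
s=env.observe();print(s['position'],s['ft_force'],s['q'][5],s['grip_width'],w2r(s['position']))
E
python3 t.py
```

```text
0.105 0.12 [ 0.51458817 -0.1451226 ] (array([ 0.39 , -0.283,  0.002]), array([ 0.   ,  0.   , -0.985]))
0.105 0.023 [ 0.51458817 -0.1451226 ] (array([ 0.39 , -0.283,  0.325]), array([ 0.   ,  0.   , -0.985]))
[ 0.45183608 -0.27535467  0.12056714] [ 0.24356751 -0.04618747 -0.11526064] 17.486738447556704 -0.0004471900863681288 (np.float64(-0.37793349709122637), np.float64(0.027391565513212576))
```

Call:
step_arm --steps '[0,0.1,-0.07,0,0,0,-0.19,0,0.2,-0.15,0,0,0,-0.38,0,0.3,-0.22,0,0,0,-0.57,0,0.39,-0.283,0,0,0,-0.76,0,0.39,-0.283,0,0,0,-0.95,0,0.39,-0.283,0,0,0,-0.985,0,0.39,-0.283,0.12,0,0,-0.985,0,0.39,-0.283,0.24,0,0,-0.985,0,0.39,-0.283,0.29,0,0,-0.985,0,0.39,-0.283,0.29,0,0,-0.985]'

```text
time_s: 8.55
position: [0.5133, -0.1459, 0.0316]
tool_rot: [[0.303, 0.953, -0.004], [0.953, -0.303, 0.002], [0.001, -0.004, -1.0]]
ft_force: [-0.6, -0.6, 0.4]
grip_width: 0.0
```

Call:
step_arm --steps '[0,0,0,0.015,0,0,0,0,0,0,0.03,0,0,0,0,0,0,0.033,0,0,0,0,0,0,0.033,0,0,0]'

```text
time_s: 8.95
position: [0.5145, -0.1461, 0.024]
tool_rot: [[0.3, 0.954, 0.001], [0.954, -0.3, -0.001], [-0.0, 0.001, -1.0]]
ft_force: [0.2, 0.4, -0.8]
grip_width: 0.0003
```

```bash
python3 t.py; python3 - <<'E'
from g import *
im,d=imaging.get_image("side");cv2.imwrite("pics/side4.png",cv2.resize(im[190:330,240:420],None,fx=4,fy=4,interpolation=cv2.INTER_CUBIC))
E
```

```text
0.105 0.12 [ 0.51458817 -0.1451226 ] (array([ 0.003, -0.001, -0.32 ]), array([ 0.001,  0.   , -0.002]))
0.105 0.023 [ 0.51458817 -0.1451226 ] (array([ 0.003, -0.001,  0.003]), array([ 0.001,  0.   , -0.002]))
[ 0.51454829 -0.14613894  0.02395746] [ 0.17264492  0.36806702 -0.82799474] -11.075417996856046 0.00026662005030881096 (np.float64(-0.23631032370452756), np.float64(0.0034666077174870386))
```

View pics/side4.png

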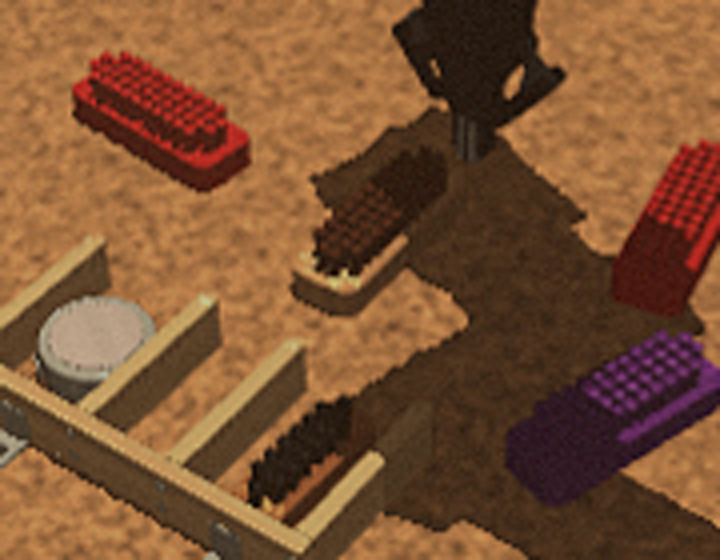

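Call:
step_arm --steps '[0.14,0,0,0.006,0,0,0,0.14,0.03,0,0.006,0,0,0,0.14,0.05,0,0.006,0,0,0,0.14,0.065,0,0.006,0,0,0,0.14,0.08,0,0.006,0,0,0,0.14,0.095,0,0.006,0,0,0,0.14,0.11,0,0.006,0,0,0,0.14,0.125,0,0.006,0,0,0,0.14,0.14,0,0.006,0,0,0,0.14,0.155,0,0.006,0,0,0]'

```text
time_s: 10.0
position: [0.5285, -0.1014, 0.0218]
tool_rot: [[0.3, 0.954, 0.0], [0.954, -0.3, -0.0], [-0.0, 0.0, -1.0]]
ft_force: [0.1, -1.7, 1.1]
grip_width: 0.0122
```

```bash
cat > look.py <<'E'
from g import *
import sys
k=sys.argv[1]
s=env.observe();print(s['time_s'],s['position'],s['ft_force'],s['grip_width'],w2r(s['position']),np.rad2deg(np.arctan2(s["tool_rot"][1,0],s["tool_rot"][0,0])))
a,d=imaging.get_image("side");b,d=imaging.get_image("top")
a=cv2.resize(a[220:320,240:370],None,fx=4,fy=4,interpolation=cv2.INTER_CUBIC);b=cv2.resize(b[180:280,230:300+60],None,fx=4,fy=4,interpolation=cv2.INTER_CUBIC)
cv2.imwrite(f"pics/look{k}a.png",a);cv2.imwrite(f"pics/look{k}b.png",b)
E
python3 look.py 5
```

```text
10.0 [ 0.52845464 -0.10139362  0.02176956] [ 0.09507401 -1.67542405  1.13984472] 0.012218420691592055 (np.float64(-0.1894604774798584), np.float64(0.0026777414344964084)) 72.57205324676299
```

View pics/look5a.png

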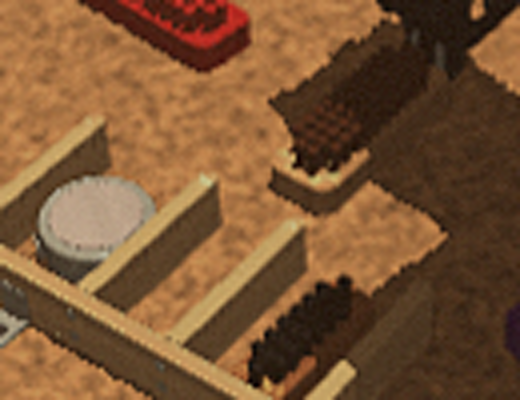

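View pics/look5b.png

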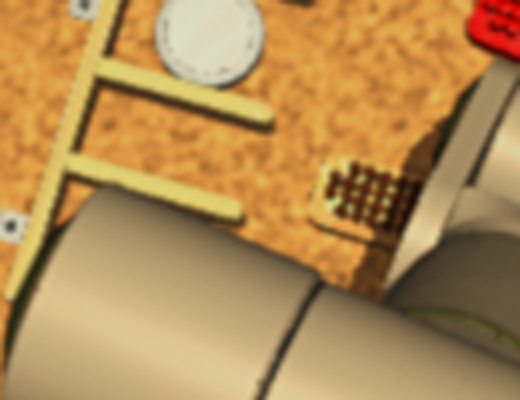

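The brush is moving straight, with its leading end at about (330,195) in the top crop, lined up between the two middle dividers at (270,118) and (240,210). I continue to the mouth.

Call:
step_arm --steps '[0.14,0.015,0,0,0,0,0,0.14,0.03,0,0,0,0,0,0.14,0.045,0,0,0,0,0,0.14,0.06,0,0,0,0,0,0.14,0.075,0,0,0,0,-0.005,0.14,0.09,0,0,0,0,-0.01,0.14,0.105,0,0,0,0,-0.015,0.14,0.12,0,0,0,0,-0.02,0.14,0.135,0,0,0,0,-0.024]'

```text
time_s: 11.0
position: [0.5405, -0.0627, 0.0217]
tool_rot: [[0.281, 0.96, -0.0], [0.96, -0.281, -0.0], [-0.0, -0.0, -1.0]]
ft_force: [-0.2, 0.1, -0.2]
grip_width: 0.0118
```

```bash
python3 look.py 6
```

```text
11.0 [ 0.5405254  -0.06266978  0.02169343] [-0.24507226  0.1197327  -0.23737027] 0.011841634370285351 (np.float64(-0.14890527650258276), np.float64(0.0019606551557959026)) 73.67163364259936
```

View pics/look6a.png

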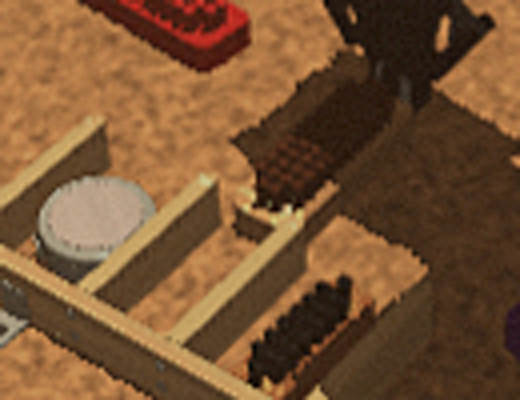

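View pics/look6b.png

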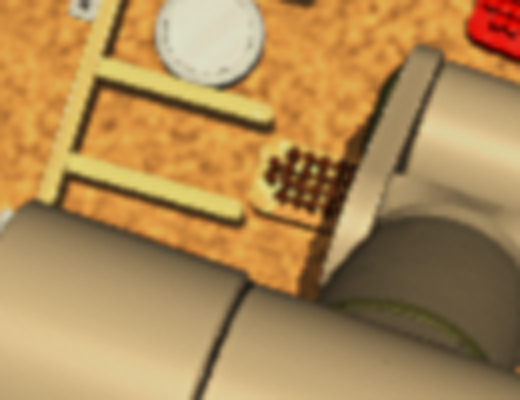

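Call:
step_arm --steps '[0.14,0.013,0,0,0,0,0,0.14,0.026,0.001,0,0,0,0,0.14,0.04,0.002,0,0,0,0,0.14,0.053,0.003,0,0,0,0,0.14,0.066,0.004,0,0,0,0,0.14,0.08,0.005,0,0,0,0,0.14,0.093,0.005,0,0,0,0,0.14,0.106,0.005,0,0,0,0,0.14,0.12,0.005,0,0,0,0,0.14,0.133,0.005,0,0,0,0]'

```text
time_s: 12.1
position: [0.5532, -0.0248, 0.0217]
tool_rot: [[0.281, 0.96, -0.0], [0.96, -0.281, -0.0], [-0.0, -0.0, -1.0]]
ft_force: [-0.4, -2.1, -0.7]
grip_width: 0.0121
```

```bash
python3 look.py 7
```

```text
12.1 [ 0.55319842 -0.02480522  0.02172249] [-0.40556107 -2.1423284  -0.69268308] 0.012135727144003523 (np.float64(-0.10900577280217498), np.float64(0.0004243489383932257)) 73.65475931027964
```

View pics/look7a.png

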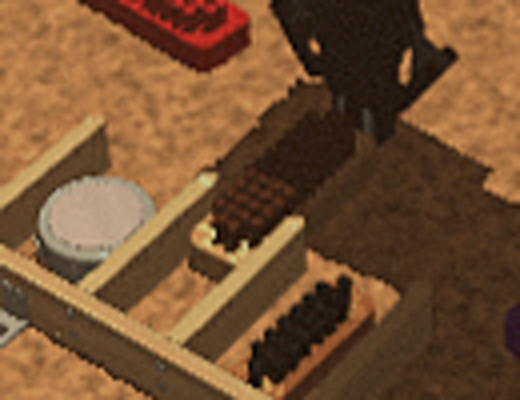

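View pics/look7b.png

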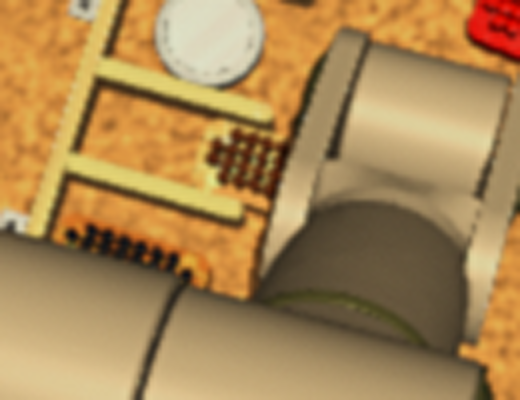

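The brush is in the bay, and the side force is small. I push on.

Call:
step_arm --steps '[0.14,0.013,0,0,0,0,0,0.14,0.026,0,0,0,0,0,0.14,0.04,0,0,0,0,0,0.14,0.053,0,0,0,0,0,0.14,0.066,0,0,0,0,0,0.14,0.08,0,0,0,0,0,0.14,0.093,0,0,0,0,0,0.14,0.106,0,0,0,0,0,0.14,0.12,0,0,0,0,0,0.14,0.133,0,0,0,0,0]'

```text
time_s: 13.2
position: [0.5644, 0.0135, 0.0217]
tool_rot: [[0.281, 0.96, -0.0], [0.96, -0.281, -0.0], [-0.0, 0.0, -1.0]]
ft_force: [0.0, -1.1, 0.2]
grip_width: 0.012
```

Call:
step_arm --steps '[0.14,0.013,0,0,0,0,0,0.14,0.026,0,0,0,0,0,0.14,0.04,0,0,0,0,0,0.14,0.053,0,0,0,0,0,0.14,0.066,0,0,0,0,0,0.14,0.08,0,0,0,0,0,0.14,0.09,0,0,0,0,0,0.14,0.1,0,0,0,0,0]'

```text
time_s: 14.0
position: [0.5729, 0.0422, 0.0217]
tool_rot: [[0.281, 0.96, -0.0], [0.96, -0.281, -0.0], [-0.0, 0.0, -1.0]]
ft_force: [0.1, -2.2, 0.8]
grip_width: 0.0119
```

```bash
python3 look.py 8
```

```text
14.0 [0.57287314 0.04215453 0.02170985] [ 0.06648996 -2.16584576  0.77591453] 0.011854429113900606 (np.float64(-0.039215412413821475), np.float64(0.0003338193136879601)) 73.65916684433878
```

View pics/look8a.png

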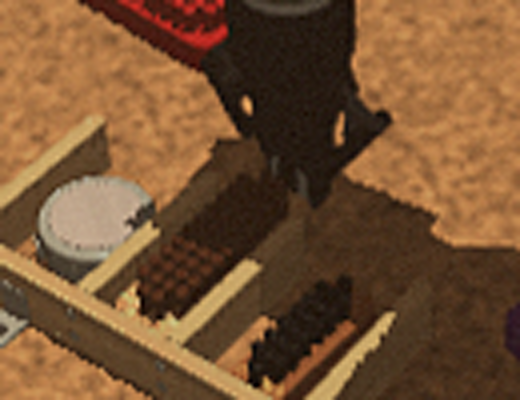

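View pics/look8b.png

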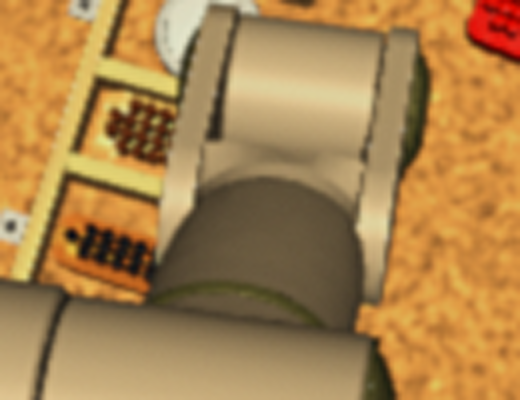

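About 8 mm remain. I use small steps and watch the force for contact with the back board.

Call:
step_arm --steps '[0.14,0.007,0,0,0,0,0,0.14,0.013,0,0,0,0,0,0.14,0.018,0,0,0,0,0,0.14,0.02,0,0,0,0,0,0.14,0.02,0,0,0,0,0]'

```text
time_s: 14.6
position: [0.5745, 0.0478, 0.0217]
tool_rot: [[0.281, 0.96, -0.0], [0.96, -0.281, -0.0], [-0.0, -0.0, -1.0]]
ft_force: [-0.1, 0.9, -0.4]
grip_width: 0.012
```

Call:
step_arm --steps '[0.14,0.002,0,0,0,0,0,0.14,0.004,0,0,0,0,0,0.14,0.004,0,0,0,0,0]'

```text
time_s: 14.9
position: [0.5748, 0.0489, 0.0217]
tool_rot: [[0.281, 0.96, -0.0], [0.96, -0.281, -0.0], [-0.0, -0.0, -1.0]]
ft_force: [-0.5, -0.3, 0.9]
grip_width: 0.0118
```

Call:
step_arm --steps '[0.14,0.002,0,0,0,0,0,0.14,0.004,0,0,0,0,0,0.14,0.004,0,0,0,0,0]'

```text
time_s: 15.2
position: [0.5752, 0.05, 0.0217]
tool_rot: [[0.281, 0.96, -0.0], [0.96, -0.281, -0.0], [-0.0, -0.0, -1.0]]
ft_force: [0.3, -0.2, 0.6]
grip_width: 0.0123
```

Call:
step_arm --steps '[0.14,0.002,0,0,0,0,0,0.14,0.004,0,0,0,0,0]'

```text
time_s: 15.4
position: [0.5754, 0.0508, 0.0217]
tool_rot: [[0.281, 0.96, -0.0], [0.96, -0.281, -0.001], [-0.001, -0.0, -1.0]]
ft_force: [-2.8, -5.5, 0.9]
grip_width: 0.0122
```

Call:
step_arm --steps '[0.14,0.002,0,0,0,0,0,0.14,0.004,0,0,0,0,0]'

```text
time_s: 15.6
position: [0.5754, 0.0509, 0.0217]
tool_rot: [[0.281, 0.96, -0.002], [0.96, -0.281, -0.003], [-0.003, -0.001, -1.0]]
ft_force: [-4.0, -13.4, 0.0]
grip_width: 0.0122
```

```bash
python3 look.py 9
```

```text
15.6 [0.57539967 0.05087924 0.02170485] [ -3.97832501 -13.40963068   0.0371348 ] 0.012213623277601976 (np.float64(-0.030132276387933168), np.float64(0.00035757937020241756)) 73.68000751666435
```

View pics/look9a.png

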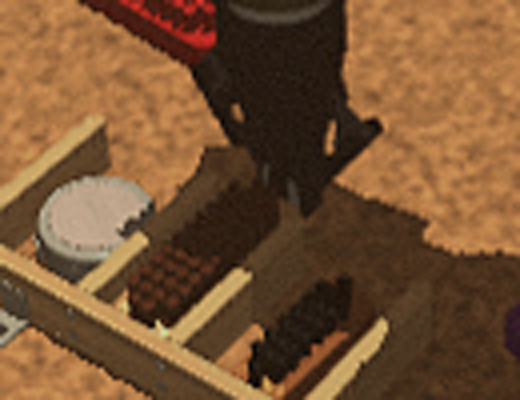

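View pics/look9b.png

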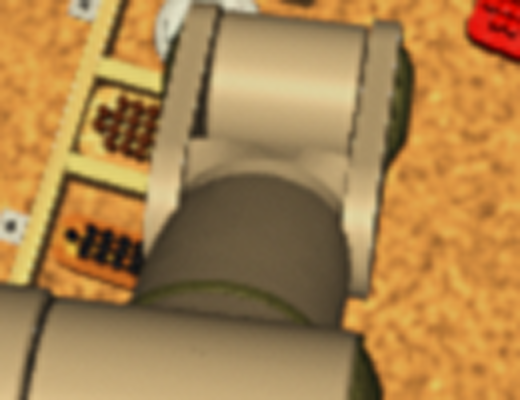

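The force rose to 14 N and the arm stopped at the expected depth, so the brush is against the back board. I back straight off, rise and move clear, then check.

Call:
step_arm --steps '[0.14,-0.01,0,0,0,0,0,0.14,-0.05,0,0,0,0,0,0.14,-0.15,0,0,0,0,0,0.14,-0.2,0,-0.1,0,0,0,0.14,-0.3,0,-0.3,0,0,0,0.14,-0.45,0,-0.4,0,0,0,0.14,-0.6,0,-0.4,0,0,0,0.14,-0.75,0,-0.4,0,0,0,0.14,-0.9,0,-0.4,0,0,0,0.14,-0.9,0,-0.4,0,0,0]'

```text
time_s: 16.7
position: [0.4983, -0.2122, 0.1419]
tool_rot: [[0.287, 0.958, 0.001], [0.958, -0.287, -0.002], [-0.001, 0.001, -1.0]]
ft_force: [0.9, 0.6, 0.1]
grip_width: 0.0119
```

```bash
python3 m1.py 2 | grep -v world; cat > f2.py <<'E'
from g import *
import pickle
ims,M=pickle.load(open("m_2.pkl","rb"))
def pick(n):  # pale/brown brush (hue 8..25) nearest bay
    c=[m for m in M["brush"].get(n,[]) if 8<m[2]<25]
    return c[0][0] if c else None
for n in("top","side"):
    m=pick(n);p,c=fit({n:M["rack"][n][0][0]},RACK,[.5845,.0795,np.deg2rad(73.7)]);print(n,"rack",p.round(4),c)
    if m is None: print(n,"no brush");continue
    for z in(1,):
        q,c=fit({n:m},BRUSH,[.598,.127,np.deg2rad(73.7)]);cc,ss=np.cos(p[2]),np.sin(p[2]);d=q[:2]-p[:2]
        print(n,"brush",q.round(4),round(c,3),"in rack",(cc*d[0]+ss*d[1]).round(4),(-ss*d[0]+cc*d[1]).round(4),np.rad2deg(q[2]-p[2]).round(2))
a=cv2.resize(ims["side"][220:320,240:370],None,fx=5,fy=5,interpolation=cv2.INTER_CUBIC);b=cv2.resize(ims["top"][150:270,220:350],None,fx=5,fy=5,interpolation=cv2.INTER_CUBIC)
cv2.imwrite("pics/endA.png",a);cv2.imwrite("pics/endB.png",b)
E
python3 f2.py
```

```text
top rack [261.1, 203.2] 0.84 2106 22.0 136.0 213.0
top brush [276.7, 217.2] 0.76 972 16.0 172.5 126.5
top brush [364.6, 166.1] 0.68 969 1.0 244.0 208.0
side rack [287.6, 297.2] 0.58 3404 16.0 137.0 93.0
side brush [280.2, 221.0] 0.9 845 4.0 200.0 111.0
side brush [404.1, 246.8] 0.89 854 4.0 203.0 76.0
side brush [289.3, 286.2] 0.69 749 11.0 165.0 69.0
side brush [390.5, 293.5] 0.68 1278 168.0 119.0 48.0
top rack [0.5845 0.0798 1.2839] 0.20923412099882688
top brush [0.5988 0.1267 1.2632] 0.112 in rack 0.049 -0.0005 -1.19
side rack [0.5853 0.0792 1.2875] 0.18572498329531575
side brush [0.6079 0.1025 1.4616] 0.705 in rack 0.0287 -0.0152 9.97
```

View pics/endA.png

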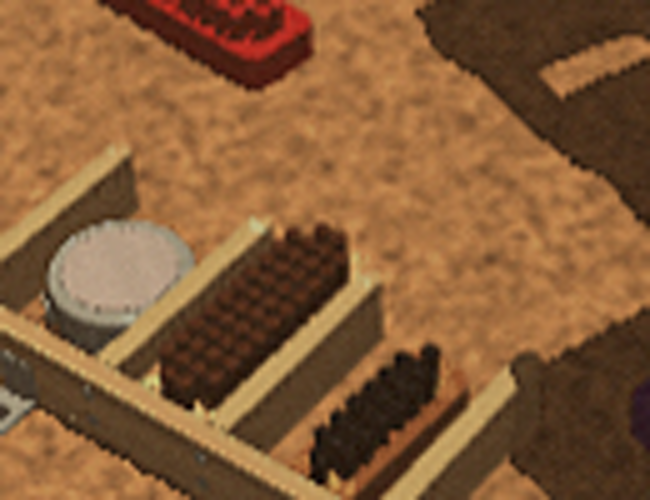

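View pics/endB.png

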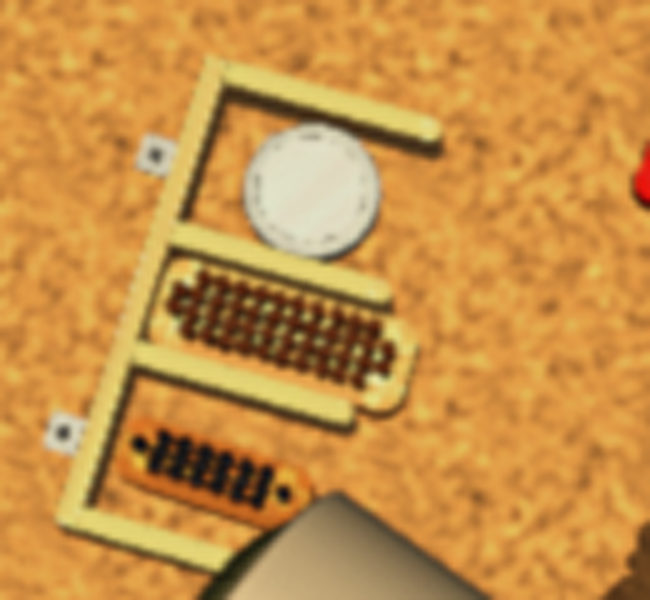

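```bash
python3 - <<'E'
from g import *
import pickle
ims,_=pickle.load(open("m_2.pkl","rb"))
outs=[]
for n,(x0,y0,w,h),rp in(("top",(245,190,65,50),[.5843,.0797,1.285]),("side",(255,255,65,55),[.5855,.0793,1.2895])):
    big=cv2.resize(ims[n][y0:y0+h,x0:x0+w],None,fx=10,fy=10,interpolation=cv2.INTER_CUBIC)
    c,s=np.cos(rp[2]),np.sin(rp[2]);R=np.array([[c,-s,0],[s,c,0],[0,0,1]])
    for bx,col in((.05,(0,255,0)),(.045,(0,0,255))):
        P=rrect(.14,.05,.011,.022,.022)+[bx,0,0]
        q=(proj(n,P@R.T+[rp[0],rp[1],0])-[x0,y0]+.5)*10
        cv2.polylines(big,[cv2.convexHull(q.astype(np.float32)).astype(np.int32)],True,col,1)
    for p in RACK:
        p=p[p[:,2]>.03];q=(proj(n,p@R.T+[rp[0],rp[1],0])-[x0,y0]+.5)*10
        cv2.polylines(big,[cv2.convexHull(q.astype(np.float32)).astype(np.int32)],True,(255,0,0),1)
    cv2.imwrite(f"pics/chk_{n}.png",big)
E
```

```text
(no output)
```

View pics/chk_top.png

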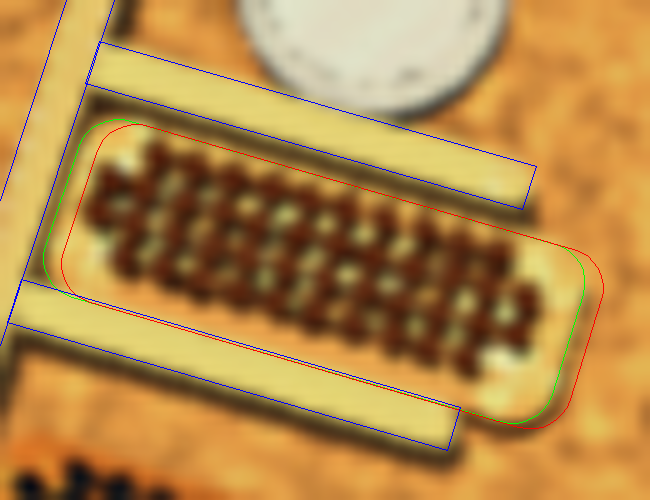

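View pics/chk_side.png

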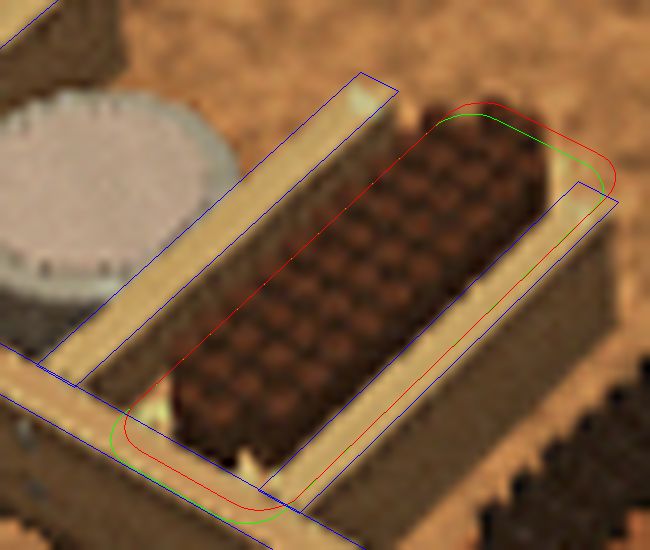

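In the top view the wood's outer end lies on the green outline, which marks the home position (575,330). The red outline, 5 mm short, does not match. The bystanders have not moved and the arm is clear, so I hand in.

```bash
python3 - <<'E'
from rig import env, close_job
s=env.observe();print(s["time_s"],s["position"],s["ft_force"])
print(close_job())
E
```

```text
17.0 [ 0.50010772 -0.20553332  0.14170267] [ 0.73446105 -0.28040741 -0.02743832]
the job is handed in; nothing more can be done
None
```

The beech brush is in the middle bay with its leading end against the back board, and I handed the job in at 17 s. I pushed it sideways and square to the bay with the fingertips. Then I pushed its outer end in, with the fingers about 12 mm apart and both on that end, so it was never pinched or lifted.

**Checks that agreed:**
- At the end of the push the force rose to about 14 N, and the tool stopped at the depth expected for back-board contact.
- After I backed off, the top camera put the brush centre 49 mm into the bay (50 is home). It was 0.5 mm off centre and about 1° askew, which fits inside the dividers.
- In the last pictures the small brush and polish tin look unmoved, and the arm was clear. The arm never went near the bottle and the lidded tin, but I did not check them again at the end.

**Check that failed:** the side camera's automatic fit of the brush in the bay was unusable, because the dividers and back board hide most of the wood. An overlay on that picture was roughly consistent with home but too coarse to confirm it.

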